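# Put the eye loupe away in the free well

## Robot

A 6-joint arm with a two-finger parallel gripper is mounted at the origin on a cart in front of the work surface, level with it; the furniture and walls round the work are solid. World frame = base frame: x ahead of the robot, y to its left, z up, the work surface at z = 0. Lengths are in mm, angles in rad, forces in N, time in s.
With the tool pointing down it reaches from about 275 to 1000 mm from the base axis. Payload 8.4 kg.
Tool frame: the origin (TCP) lies at the very end of the fingers, on their centre line; the grasp point (between the pads) lies 19 mm behind it (r.tcp_to_grasp is the distance from the TCP to the grasp point, in mm); z points along the fingers, y is the line along which they close (so a half turn about z gives the same grasp; the last joint's range is limited). The gripper opens to 85 mm and grips with 20 to 120 N. Pads are 22 mm wide; open, the fingers measure 114 mm over their backs; the gripper's body (76 mm by 85 mm) begins 54 mm behind the grasp point. The pads swing forward as they close: fully open they stand 13 mm farther back than shut.
Start: joints at [1.248, 0.353, 1.633, -0, 1.155, -0.002], TCP at [197.077, 593.118, 231.281] pointing down, gripper open.
Joint ranges: [-2.63, 2.63], [-0.92, 2.1], [0.06, 2.66], [-1.3, 4.44], [0, 2.69], [-3.02, 3.02]. Speed limits (rad/s): [2.22, 2.22, 2.79, 3.14, 3.14, 3.14].

## Interface

Orientations are given as [roll, pitch, yaw] about the fixed x, y, z axes, in that order (R = Rz(yaw) Ry(pitch) Rx(roll)).
In Python, from rig import r gives the robot as it stands. The module is installed in compiled form; this text tells all that it offers.
- The arm moves only by the tool play_rows, never from a script. Its argument "rows" is a list of rows, each an object with "dp": the shift along the tool's x, y, z in units of 40 mm (1.0 is 40 mm), a list of three; "turn": the turn, a rotation vector about the tool's x, y, z in units of 6 degrees (1.0 is 6 degrees), a list of three; "fingers": the closure, from 0 (fully open) to 1 (shut). In form: [{"dp": [tx, ty, tz], "turn": [wx, wy, wz], "fingers": fingers}, ...]. A call has 1 to 5 rows; each row shifts and turns the commanded pose from where the row before left it, along the tool's axes as they then stand; what a row does not reach is not made up. A row lasts 1/12 s, in which the tool goes at most 41.7 mm and 7.16 degrees, less where a joint would pass 70% of its speed; a pose out of reach is approached as far as the arm can. A call is refused whole if a number of a shift passes 1 or a number of a turn 1, either way. A call with a gripper value outside its range is refused whole. The fingers move at their own pace and stop on an object; "force" is the grip in N (left out, the last holds). Time passes only in rows, so rows that do not move let the fingers close. It gives the time, the measured TCP pose, the force, the opening and the grip force at its end, in the units of the state.
- r.sense(): the state, without advancing time (a new reading comes with each control period).
- r.grab_frame(name): name is "scene" or "top"; returns a dict with "pixels" (384x512x3 uint8, red, green, blue), "fx", "fy", "cx", "cy" (pixels), "pose" (4x4, takes a point from camera to world coordinates). Camera axes: x right, y down, z forward; pixel columns grow to the right and rows downward; lengths in mm; the calibration is good to about 2 mm. A picture is of the moment at which its call begins. There is no depth.
- r.sign_off(): hands the job in; it is judged then, once.
The state is a dict: "clock": time; "qpos": joint angles; "qvel": joint speeds; "joint_efforts": joint torques, N m; "eef_pos": TCP position; "tcp_rot": TCP orientation; "contact_force": force on the tool from outside, world axes, zero at the start; "wrist_torque": the same for the moment, N m; "opening": opening from 0.0 (shut) to 1.0 (fully open); "grasp_force": force on a finger pad.
Only numpy, scipy, OpenCV 4.12 (cv2) and the standard library are available. Lean on these libraries where they do the work, as an engineer would, in place of code of your own. Each camera call takes 0.05 s, during which the arm holds its last target. There are 200 camera calls.

## Task

Put the eye loupe that stands loose on the desk into the one free well of the wooden loupe stand, standing upright on the well's floor like the other two. Leave the two loupes that are already in the stand in their wells.

Things in the scene. Friction and masses are not known exactly. Their poses are not given: they have to be found in the camera images.
- loupe_centre (a point): The loose loupe, on the desk: an eye loupe, black: a short round waisted cup, 36 mm across at its wide foot, tapering to about 28 mm at the top, 27 mm tall, with a light lens inside its open top, standing upright on its wide foot. The point is its centre, 13.5 mm above its foot; z is its upward axis. A black straight-sided pot (33 mm across, 31 mm tall, closed flat top) and a cream blower bulb (35 mm across, 51 mm tall) stand near it, at least 35 mm clear, in changing places.
- stand: The loupe stand, fixed to the desk: a plain brown wooden block 80 mm (its x) by 235 mm (its y) by 15 mm high with three round wells in a row along its y axis. Origin at the centre of its underside, on the desk; z up. The wells' centres lie at y = -75, 0 and +75 mm (x = 0); each is 54 mm across and 9 mm deep, its floor 6 mm above the desk. Two hold a loupe, one is empty.
- parked_a_centre (a point): One of two more eye loupes just like loupe_centre, standing upright in a well of the stand. Which two of the three wells are taken differs from start to start. The point is its centre, 13.5 mm above its foot.
- parked_b_centre (a point): One of two more eye loupes just like loupe_centre, standing upright in a well of the stand. Which two of the three wells are taken differs from start to start. The point is its centre, 13.5 mm above its foot.
There are look-alikes about, which are no part of the job. Leave any purple or yellow look-alike of the part that bears parked_b_centre alone.

How it is judged (in metres and radians):
At the end, for the whole second after the job is handed in: The loupe that stood loose is in the well that was free: its centre within 15 mm of the well's centre along both of the stand's axes, its foot within 5 mm of the well's floor, upright within 10 degrees and at rest. The other two loupes still stand in their wells, on the floor within 5 mm (x of loupe_centre in the frame of stand between -0.015 and 0.015 m and z of loupe_centre in the frame of stand between 0.0145 and 0.0245 m and (y of loupe_centre in the frame of stand between -0.09 and -0.06 m or y of loupe_centre in the frame of stand between -0.015 and 0.015 m or y of loupe_centre in the frame of stand between 0.06 and 0.09 m) and angle between loupe_centre's own z axis and vertical below 0.17 rad and linear speed of loupe below 0.02 m/s and z of parked_a_centre in the frame of stand between 0.0145 and 0.0245 m and z of parked_b_centre in the frame of stand between 0.0145 and 0.0245 m); the robot touches nothing.
It fails at once if a loupe already in the stand is moved more than 30 mm or tipped more than 17 degrees ((distance of parked_a_centre from where it was at the start of the episode above 0.03 m or angle between parked_a_centre's own z axis and vertical above 0.3 rad) or (distance of parked_b_centre from where it was at the start of the episode above 0.03 m or angle between parked_b_centre's own z axis and vertical above 0.3 rad)).
It also fails if it takes over 29 s, if anything falls off the work surface, if the arm or the gripper's body presses on something with over 40 N, if the wrist force passes 120 N, or if a joint passes its speed limit or range.

## Working session

There is one attempt and no reset: what is moved stays moved. The work goes in short steps, Python scripts to look and compute and a tool call to move; the robot and the scene stay as the last step left them, time stands still between calls to the robot, and variables do not carry over. Pictures are saved under pics/ and viewed, at most 10 in all, crops included, and the job is handed in when it is done.

Besides the shell and the picture viewer there is one more tool, called after "Call:" as name(argument=value, ...) on one line, values as JSON. play_rows: Moves the arm, as the interface text tells. Its arguments: {"type":"object","properties":{"rows":{"type":"array"},"force":{"type":"number"}},"required":["rows"]}

```bash
mkdir -p pics; python3 - <<'E'
from rig import r
import cv2,numpy as np
np.set_printoptions(precision=4,suppress=True)
s=r.sense();print({k:s[k] for k in('clock','eef_pos','tcp_rot','opening','contact_force')})
for n in('scene','top'):
    f=r.grab_frame(n);cv2.imwrite(f'pics/{n}0.png',f['pixels'][:,:,::-1]);print(n,f['fx'],f['fy'],f['cx'],f['cy']);print(np.array(f['pose']))
    np.savez(f'{n}0.npz',**f)
E
```

```text
{'clock': 0.0, 'eef_pos': array([196.9411, 592.6452, 230.5349]), 'tcp_rot': array([-3.1402, -0.    ,  2.8208]), 'opening': 1.0005897757045603, 'contact_force': array([ 0.5238, -0.0088,  0.0459])}
scene 481.2269005342404 481.2269005342404 253.75773690994436 193.34241857187018
[[   0.6597   -0.5164    0.5459   24.2369]
 [  -0.7515   -0.4481    0.4842 -422.5016]
 [  -0.0055   -0.7297   -0.6837  646.256 ]
 [   0.        0.        0.        1.    ]]
top 355.69918712546587 355.69918712546587 257.42376277737924 186.76071743162566
[[  0.0267  -0.9977   0.0623 441.0415]
 [ -0.9993  -0.0283  -0.0248  -3.244 ]
 [  0.0265  -0.0616  -0.9977 912.7563]
 [  0.       0.       0.       1.    ]]
```

View pics/scene0.png

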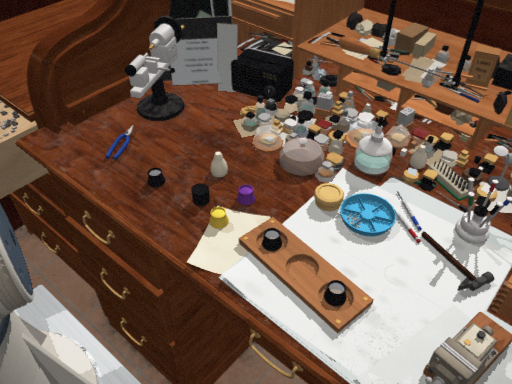

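View pics/top0.png

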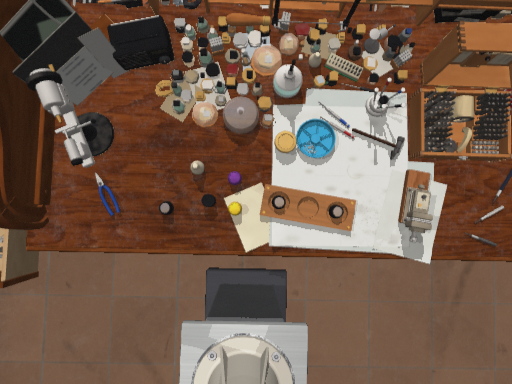

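Scene view: the loose loupe is at about (156,177), with the pot at (201,195), the blower at (219,165) and the free middle well at (302,267). Top view: loupe at (166,208), pot (209,200), blower (197,168), stand centre (308,206) with its middle well empty. The purple and yellow look-alikes are at (235,178) and (235,208). Next I'll view enlarged crops to refine these.

```bash
python3 - <<'E'
import cv2,numpy as np
s=cv2.imread('pics/scene0.png');t=cv2.imread('pics/top0.png')
def c(i,x,y,w,h,k): return cv2.resize(i[y:y+h,x:x+w],(w*k,h*k),interpolation=cv2.INTER_NEAREST)
a=np.hstack([c(s,136,157,40,40,7),c(t,146,188,40,40,7)])  # 560 x 280
b=np.hstack([cv2.resize(s[210:330,230:380],(375,300)),cv2.resize(t[175:239,250:364],(400,300-76))if 0 else c(t,252,176,110,75,4)[:300,:]])
W=max(a.shape[1],b.shape[1]);p=lambda m:cv2.copyMakeBorder(m,0,0,0,W-m.shape[1],cv2.BORDER_CONSTANT)
m=np.vstack([p(a),p(b)]);m=m[:,:800];print(m.shape);cv2.imwrite('pics/crop.png',m)
E
```

```text
(580, 800, 3)
```

View pics/crop.png

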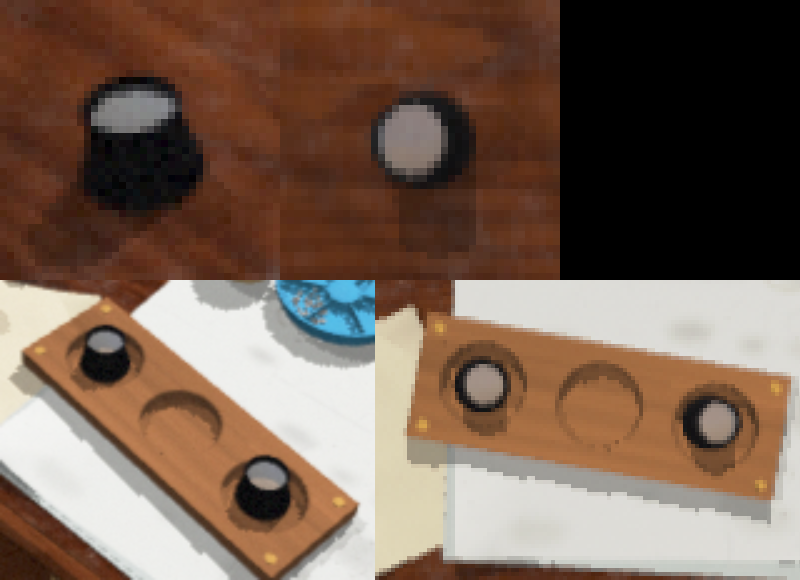

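```bash
cat > h.py <<'E'
import numpy as np
F={n:np.load(f'{n}0.npz') for n in('scene','top')}
def ray(n,u,v):
    f=F[n];d=f['pose'][:3,:3]@[(u-f['cx'])/f['fx'],(v-f['cy'])/f['fy'],1];return f['pose'][:3,3],d/np.linalg.norm(d)
def tri(a,b):
    (o,d),(p,e)=ray('scene',*a),ray('top',*b)
    t=np.linalg.lstsq(np.c_[d,-e],p-o,rcond=None)[0];x,y=o+t[0]*d,p+t[1]*e
    return (x+y)/2,np.linalg.norm(x-y)
def onz(n,u,v,z):
    o,d=ray(n,u,v);return o+d*(z-o[2])/d[2]
E
python3 - <<'E'
from h import *
np.set_printoptions(precision=1,suppress=True)
S=lambda x,y:(230+x/2.5-.5,210+(y-280)/2.5-.5);T=lambda x,y:(252+(x-375)/4-.5,176+(y-280)/4-.5)
print('loupe lens',tri((154.5,172.5),(164.5,207.6)),onz('scene',154.5,172.5,25),onz('top',164.5,207.6,25))
Q=[]
for a,b in [((105,309),(440,328)),((39,350),(421,424)),((338,501),(776,387)),((270,558),(761,484))]:
    q,e=tri(S(*a),T(*b));Q.append(q);print(q,e,onz('scene',*S(*a),15),onz('top',*T(*b),15))
Q=np.array(Q);print('centre',Q.mean(0));d=Q[0]+Q[1]-Q[2]-Q[3];print('yaw of y axis',np.arctan2(d[1],d[0]),np.linalg.norm(d)/2)
for n,u,v in(('pot',208.5,200),('bulb',197,168)):print(n,onz('top',u,v,30))
for n,a,b in(('pa',(105,342),(482,384)),('pb',(266,475),(718,423))):print(n,tri(S(*a),T(*b)))
E
```

```text
loupe lens (array([437.2, 204.2,  25.7]), np.float64(2.9423020415503136)) [436.7 206.1  25. ] [438.3 203.3  25. ]
[494.5 -50.2  16.5] 3.9227984415717216 [494.2 -48.   15. ] [496.  -51.7  15. ]
[434.  -40.1  16. ] 3.0712763726623993 [433.5 -38.4  15. ] [435.1 -41.3  15. ]
[ 463.3 -264.3   16.3] 3.8580334738932764 [ 462.6 -262.6   15. ] [ 464.5 -266.2   15. ]
[ 401.8 -255.3   16.4] 3.950084276271172 [ 401.1 -253.6   15. ] [ 402.9 -257.3   15. ]
centre [ 448.4 -152.5   16.3]
yaw of y axis 1.4239182737822662 216.97083291835872
pot [460.   94.9  30. ]
bulb [538.6 126.2  30. ]
pa (array([460.3, -77.2,  29.3]), np.float64(2.0848731959827256))
pb (array([ 439.7, -224.1,   31.3]), np.float64(3.0453477681025394))
```

Call:
play_rows(rows=[{"dp":[0,0,0],"turn":[0,0,1],"fingers":0},{"dp":[0,0,0],"turn":[0,0,1],"fingers":0},{"dp":[0,0,0],"turn":[0,0,1],"fingers":0},{"dp":[0,0,0],"turn":[0,0,1],"fingers":0},{"dp":[0,0,0],"turn":[0,0,1],"fingers":0}])

```text
clock: 0.52
eef_pos: [197.0, 592.9, 230.8]
tcp_rot: [-3.141, 0.0, 2.292]
contact_force: [-0.0, -0.7, -0.7]
opening: 1.002
grasp_force: 0.0
```

Call:
play_rows(rows=[{"dp":[0,0,0],"turn":[0,0,1],"fingers":0},{"dp":[0,0,0],"turn":[0,0,1],"fingers":0},{"dp":[0,0,0],"turn":[0,0,1],"fingers":0},{"dp":[0,0,0],"turn":[0,0,1],"fingers":0},{"dp":[0,0,0],"turn":[0,0,1],"fingers":0}])

```text
clock: 0.93
eef_pos: [197.0, 592.8, 230.8]
tcp_rot: [-3.141, 0.001, 1.768]
contact_force: [-0.3, 0.2, 0.3]
opening: 0.999
grasp_force: 0.0
```

Call:
play_rows(rows=[{"dp":[0,0,0],"turn":[0,0,1],"fingers":0},{"dp":[0,0,0],"turn":[0,0,1],"fingers":0},{"dp":[0,0,0],"turn":[0,0,1],"fingers":0},{"dp":[0,0,0],"turn":[0,0,0.33],"fingers":0},{"dp":[0,0,0],"turn":[0,0,0],"fingers":0}])

```text
clock: 1.35
eef_pos: [197.0, 592.9, 230.9]
tcp_rot: [-3.141, 0.001, 1.423]
contact_force: [-0.1, -1.2, 1.2]
opening: 1.003
grasp_force: 0.0
```

Call:
play_rows(rows=[{"dp":[-0.58,0.49,0.1],"turn":[0,0,0],"fingers":0},{"dp":[-0.58,0.49,0.1],"turn":[0,0,0],"fingers":0},{"dp":[-0.58,0.49,0.1],"turn":[0,0,0],"fingers":0},{"dp":[-0.58,0.49,0.1],"turn":[0,0,0],"fingers":0},{"dp":[-0.58,0.49,0.1],"turn":[0,0,0],"fingers":0}])

```text
clock: 1.77
eef_pos: [277.5, 462.7, 210.9]
tcp_rot: [-3.142, 0.0, 1.427]
contact_force: [0.3, 1.0, -0.2]
opening: 1.001
grasp_force: 0.0
```

Call:
play_rows(rows=[{"dp":[-0.58,0.49,0.2],"turn":[0,0,0],"fingers":0},{"dp":[-0.58,0.49,0.2],"turn":[0,0,0],"fingers":0},{"dp":[-0.58,0.49,0.2],"turn":[0,0,0],"fingers":0},{"dp":[-0.58,0.49,0.2],"turn":[0,0,0],"fingers":0},{"dp":[-0.58,0.49,0.2],"turn":[0,0,0],"fingers":0}])

```text
clock: 2.18
eef_pos: [357.7, 333.7, 170.9]
tcp_rot: [3.142, -0.0, 1.427]
contact_force: [1.6, 0.5, 0.3]
opening: 1.001
grasp_force: 0.0
```

Call:
play_rows(rows=[{"dp":[-0.58,0.49,0.3],"turn":[0,0,0],"fingers":0},{"dp":[-0.58,0.49,0.3],"turn":[0,0,0],"fingers":0},{"dp":[-0.58,0.49,0.2],"turn":[0,0,0],"fingers":0},{"dp":[-0.58,0.49,0],"turn":[0,0,0],"fingers":0},{"dp":[-0.58,0.49,0],"turn":[0,0,0],"fingers":0}])

```text
clock: 2.6
eef_pos: [437.4, 204.5, 138.6]
tcp_rot: [-3.14, 0.001, 1.427]
contact_force: [0.8, 0.6, 0.4]
opening: 1.0
grasp_force: 0.0
```

Call:
play_rows(rows=[{"dp":[0,0,0],"turn":[0,0,0],"fingers":0},{"dp":[0,0,0],"turn":[0,0,0],"fingers":0}])

```text
clock: 2.77
eef_pos: [437.9, 204.9, 139.2]
tcp_rot: [-3.141, 0.0, 1.423]
contact_force: [0.8, -0.3, 0.3]
opening: 1.002
grasp_force: 0.0
```

```bash
python3 - <<'E'
from rig import r
import cv2,numpy as np
a=r.grab_frame('scene')['pixels'];b=r.grab_frame('top')['pixels']
m=np.hstack([cv2.resize(i,(400,300*1),interpolation=cv2.INTER_AREA) if 0 else cv2.resize(i[y:y+120,x:x+133],(399,360),interpolation=cv2.INTER_NEAREST) for i,x,y in((a,95,100),(b,110,150))])
cv2.imwrite('pics/c1.png',m[:,:,::-1])
E
```

```text
(no output)
```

View pics/c1.png

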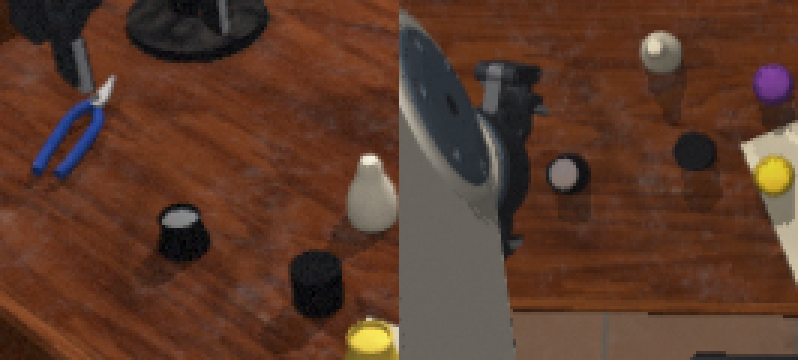

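Left (scene): loupe at about (182,230), with the open finger tips above it at (83,90) and (222,30). Right (top): loupe at about (566,174), with finger tips at (542,105) and (518,243). Next I'll compare the tips with the projected TCP.

```bash
python3 - <<'E'
from h import *
np.set_printoptions(precision=1,suppress=True)
c=np.array([437.9,204.9,0]);y=np.array([.989,-.146,0])
for n in F:
  f=F[n];P=np.linalg.inv(f['pose'])
  for z in(139,152):
    for k in(-43,43):
      p=P[:3,:3]@(c+k*y+[0,0,z])+P[:3,3];print(n,z,k,f['fx']*p[0]/p[2]+f['cx'],f['fy']*p[1]/p[2]+f['cy'])
for a,b in(((95+83/3,100+91/3),(110+118/3,150+243/3)),((95+222/3,100+32/3),(110+142/3,150+107/3))):print(tri(a,b))
E
```

```text
scene 139 -43 125.30156055344085 134.0779374257423
scene 139 43 166.26280090349823 116.1905901317522
scene 152 -43 123.91396237398845 128.06907521289642
scene 152 43 165.34838229458865 110.27577484259488
top 139 -43 147.53567559057876 227.3463938519099
top 139 43 155.18820531497838 187.98770953414163
top 152 -43 145.800565198213 227.66809586980332
top 152 43 153.5971727834218 187.63218964184716
(array([388.2, 203.2, 154.7]), np.float64(1.5064251109180486))
(array([484.2, 191.4, 152.3]), np.float64(1.7023440386970896))
```

Call:
play_rows(rows=[{"dp":[0,0,0.9],"turn":[0,0,0],"fingers":0},{"dp":[0,0,0.9],"turn":[0,0,0],"fingers":0},{"dp":[0,0,0.6],"turn":[0,0,0],"fingers":0},{"dp":[0,0,0.5],"turn":[0,0,0],"fingers":0},{"dp":[0,0,0.34],"turn":[0,0,0],"fingers":0}])

```text
clock: 3.28
eef_pos: [435.7, 206.8, 7.8]
tcp_rot: [-3.14, 0.001, 1.427]
contact_force: [0.4, -0.2, -0.1]
opening: 1.001
grasp_force: 0.0
```

Call:
play_rows(rows=[{"dp":[0,0,0],"turn":[0,0,0],"fingers":0},{"dp":[0,0,0],"turn":[0,0,0],"fingers":0.3},{"dp":[0,0,0],"turn":[0,0,0],"fingers":0.5},{"dp":[0,0,0],"turn":[0,0,0],"fingers":0.5},{"dp":[0,0,0],"turn":[0,0,0],"fingers":0.5}], force=30)

```text
clock: 3.7
eef_pos: [438.0, 206.6, 10.8]
tcp_rot: [3.14, -0.001, 1.425]
contact_force: [0.2, 0.3, -0.1]
opening: 0.504
grasp_force: 0.0
```

```bash
python3 - <<'E'
from rig import r
import cv2,numpy as np
a=r.grab_frame('scene')['pixels'];b=r.grab_frame('top')['pixels']
m=np.hstack([cv2.resize(i[y:y+80,x:x+80],(400,400),interpolation=cv2.INTER_NEAREST) for i,x,y in((a,115,120),(b,126,168))])
cv2.imwrite('pics/c2.png',m[:,:,::-1])
E
```

```text
(no output)
```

View pics/c2.png

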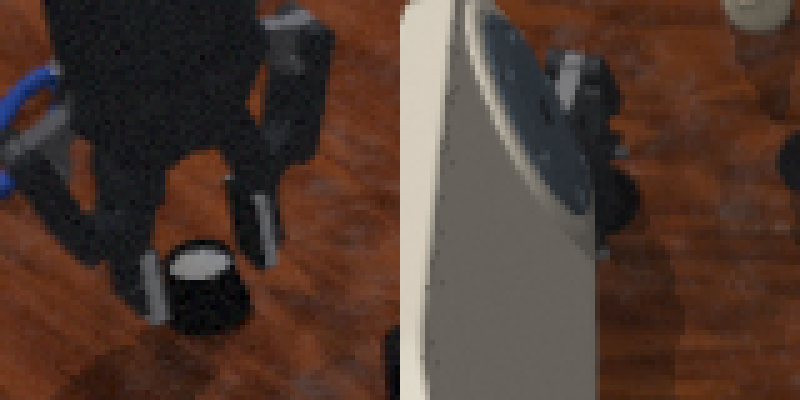

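Left (scene): the loupe, lens at about (203,263), stands between the two finger tips at (155,318) and (265,262). Right (top): the arm hides the loupe. I'll close fully now.

Call:
play_rows(rows=[{"dp":[0,0,0],"turn":[0,0,0],"fingers":0.6},{"dp":[0,0,0],"turn":[0,0,0],"fingers":0.7},{"dp":[0,0,0],"turn":[0,0,0],"fingers":0.8},{"dp":[0,0,0],"turn":[0,0,0],"fingers":0.8},{"dp":[0,0,0],"turn":[0,0,0],"fingers":0.8}], force=30)

```text
clock: 4.22
eef_pos: [437.6, 206.2, 10.3]
tcp_rot: [3.141, -0.0, 1.425]
contact_force: [-1.9, -0.6, 9.1]
opening: 0.351
grasp_force: 29.2
```

Call:
play_rows(rows=[{"dp":[0,0,0],"turn":[0,0,0],"fingers":0.8},{"dp":[0,0,0],"turn":[0,0,0],"fingers":0.8},{"dp":[0,0,-0.3],"turn":[0,0,0],"fingers":0.8},{"dp":[0,0,-0.5],"turn":[0,0,0],"fingers":0.8},{"dp":[0,0,-0.5],"turn":[0,0,0],"fingers":0.8}], force=30)

```text
clock: 4.63
eef_pos: [436.7, 205.7, 61.9]
tcp_rot: [-3.14, 0.001, 1.425]
contact_force: [0.3, -0.4, -0.3]
opening: 0.349
grasp_force: 29.7
```

```bash
python3 - <<'E'
from rig import r
import cv2,numpy as np
s=r.sense();print(s['eef_pos'],s['opening'],s['grasp_force'])
a=r.grab_frame('scene')['pixels']
cv2.imwrite('pics/c3.png',cv2.resize(a[80:180,105:205],(500,500),interpolation=cv2.INTER_NEAREST)[:,:,::-1])
E
```

```text
[436.7368555  205.69494864  61.91029003] 0.34882371813351637 29.681941026938148
```

View pics/c3.png

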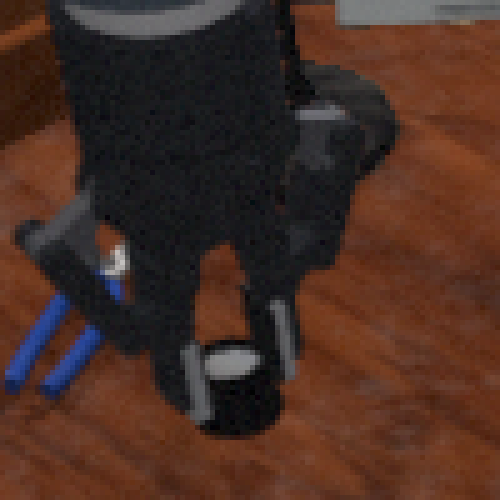

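The loupe is held upright: the lens is at about (231,363), pinched between the pads, and the opening is 0.35 (about 30 mm). Both views give the same shift from loupe to well, about (+11, -357) mm.

Call:
play_rows(rows=[{"dp":[-0.2,0.1,-0.5],"turn":[0,0,0],"fingers":0.8},{"dp":[-0.5,0.11,-0.5],"turn":[0,0,0],"fingers":0.8},{"dp":[-0.6,0.11,0],"turn":[0,0,0],"fingers":0.8},{"dp":[-0.6,0.11,0],"turn":[0,0,0],"fingers":0.8},{"dp":[-0.6,0.11,0],"turn":[0,0,0],"fingers":0.8}])

```text
clock: 5.1
eef_pos: [444.4, 103.1, 102.2]
tcp_rot: [3.14, -0.0, 1.425]
contact_force: [0.4, -0.5, -0.4]
opening: 0.349
grasp_force: 29.7
```

Call:
play_rows(rows=[{"dp":[-0.6,0.11,0],"turn":[0,0,0],"fingers":0.8},{"dp":[-0.6,0.11,0],"turn":[0,0,0],"fingers":0.8},{"dp":[-0.6,0.11,0],"turn":[0,0,0],"fingers":0.8},{"dp":[-0.6,0.11,0],"turn":[0,0,0],"fingers":0.8},{"dp":[-0.6,0.11,0],"turn":[0,0,0],"fingers":0.8}])

```text
clock: 5.52
eef_pos: [448.4, -19.2, 101.8]
tcp_rot: [3.141, -0.0, 1.425]
contact_force: [1.6, 0.4, -1.0]
opening: 0.348
grasp_force: 29.7
```

Call:
play_rows(rows=[{"dp":[-0.6,0.11,0],"turn":[0,0,0],"fingers":0.8},{"dp":[-0.6,0.11,0],"turn":[0,0,0],"fingers":0.8},{"dp":[-0.6,0.11,0],"turn":[0,0,0],"fingers":0.8},{"dp":[-0.6,0.11,0],"turn":[0,0,0],"fingers":0.8},{"dp":[-0.6,0.06,0],"turn":[0,0,0],"fingers":0.8}])

```text
clock: 5.93
eef_pos: [451.0, -141.0, 101.8]
tcp_rot: [3.141, 0.0, 1.425]
contact_force: [0.1, -0.1, 0.0]
opening: 0.348
grasp_force: 29.7
```

Call:
play_rows(rows=[{"dp":[-0.3,0,0],"turn":[0,0,0],"fingers":0.8},{"dp":[0,0,0],"turn":[0,0,0],"fingers":0.8},{"dp":[0,0,0],"turn":[0,0,0],"fingers":0.8}])

```text
clock: 6.18
eef_pos: [448.9, -151.8, 101.6]
tcp_rot: [-3.142, -0.0, 1.423]
contact_force: [-0.2, 0.5, 1.0]
opening: 0.346
grasp_force: 29.7
```

Call:
play_rows(rows=[{"dp":[0,0,0.5],"turn":[0,0,0],"fingers":0.8},{"dp":[0,0,0.5],"turn":[0,0,0],"fingers":0.8},{"dp":[0,0,0.4],"turn":[0,0,0],"fingers":0.8},{"dp":[0,0,0.2],"turn":[0,0,0],"fingers":0.8},{"dp":[0,0,0],"turn":[0,0,0],"fingers":0.8}])

```text
clock: 6.6
eef_pos: [448.0, -150.3, 36.3]
tcp_rot: [-3.139, -0.001, 1.426]
contact_force: [0.4, -0.1, 0.0]
opening: 0.35
grasp_force: 29.7
```

```bash
python3 - <<'E'
from rig import r
import cv2,numpy as np
s=r.sense();print(s['eef_pos'],s['opening'],s['grasp_force'])
a=r.grab_frame('scene')['pixels'];b=r.grab_frame('top')['pixels']
m=np.hstack([cv2.resize(i[y:y+120,x:x+133],(399,360),interpolation=cv2.INTER_NEAREST) for i,x,y in((a,235,200),(b,245,150))])
cv2.imwrite('pics/c4.png',m[:,:,::-1])
E
```

```text
[ 447.98492141 -150.26944629   36.28646068] 0.35025753358717343 29.686422767699696
```

View pics/c4.png

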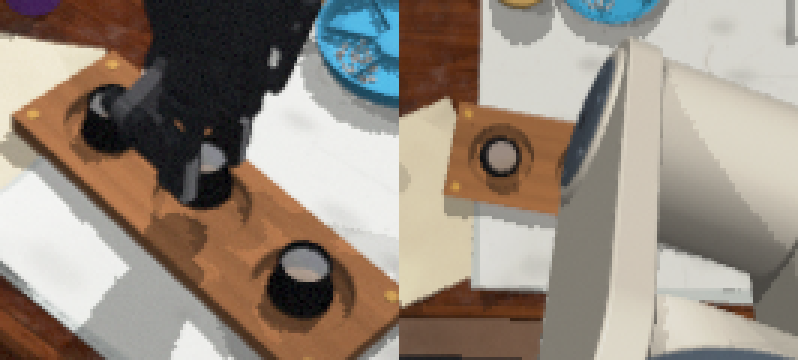

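Left (scene): the held loupe, lens at (213,158), hangs upright over the middle well, and both parked loupes, at (103,110) and (302,275), are undisturbed. Right (top): the arm hides the middle well. Next I lower it, using force as the check.

Call:
play_rows(rows=[{"dp":[0,0,0.25],"turn":[0,0,0],"fingers":0.8},{"dp":[0,0,0.15],"turn":[0,0,0],"fingers":0.8},{"dp":[0,0,0.07],"turn":[0,0,0],"fingers":0.8},{"dp":[0,0,0],"turn":[0,0,0],"fingers":0.8},{"dp":[0,0,0],"turn":[0,0,0],"fingers":0.8}])

```text
clock: 7.12
eef_pos: [449.0, -151.4, 18.8]
tcp_rot: [-3.141, -0.0, 1.425]
contact_force: [0.2, 0.2, 0.2]
opening: 0.348
grasp_force: 29.7
```

```bash
python3 - <<'E'
from rig import r
import cv2,numpy as np
from h import onz
s=r.sense();print(s['eef_pos'],s['contact_force'],s['opening'])
print(onz('scene',305.8,252.4,51))
a=r.grab_frame('scene')['pixels']
cv2.imwrite('pics/c5.png',cv2.resize(a[220:300,260:360],(600,480),interpolation=cv2.INTER_NEAREST)[:,:,::-1])
E
```

```text
[ 448.98124789 -151.42286247   18.77753406] [0.17574531 0.16809993 0.18287639] 0.3481000107650678
[ 450.30187945 -154.82477456   51.        ]
```

View pics/c5.png

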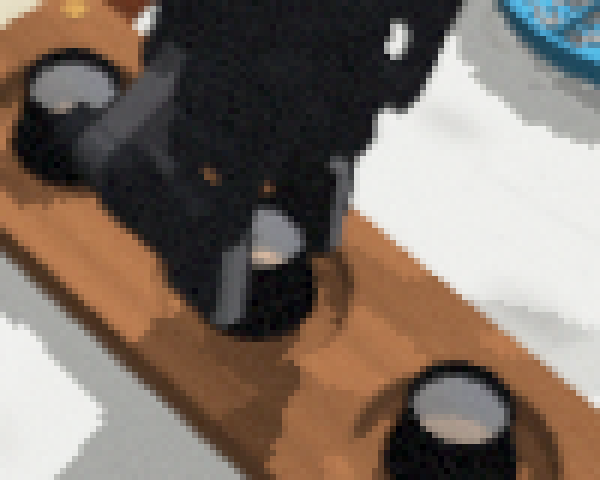

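The loupe, lens at (277,235), is inside the middle well just above its floor, with no contact force yet. I'll lower it in small steps.

Call:
play_rows(rows=[{"dp":[0,0,0.04],"turn":[0,0,0],"fingers":0.8},{"dp":[0,0,0],"turn":[0,0,0],"fingers":0.8}])

```text
clock: 7.33
eef_pos: [449.2, -151.5, 17.3]
tcp_rot: [3.141, 0.0, 1.425]
contact_force: [0.5, 0.4, -0.6]
opening: 0.352
grasp_force: 29.7
```

Call:
play_rows(rows=[{"dp":[0,0,0.02],"turn":[0,0,0],"fingers":0.8},{"dp":[0,0,0],"turn":[0,0,0],"fingers":0.8}])

```text
clock: 7.5
eef_pos: [449.2, -151.5, 16.5]
tcp_rot: [3.141, 0.0, 1.425]
contact_force: [0.3, 0.9, -1.1]
opening: 0.35
grasp_force: 29.7
```

Call:
play_rows(rows=[{"dp":[0,0,0.02],"turn":[0,0,0],"fingers":0.8},{"dp":[0,0,0],"turn":[0,0,0],"fingers":0.8}])

```text
clock: 7.67
eef_pos: [449.2, -151.6, 16.3]
tcp_rot: [3.141, 0.0, 1.425]
contact_force: [-2.6, -0.3, 10.8]
opening: 0.348
grasp_force: 31.4
```

The loupe is on the well floor. Next I open slowly and withdraw upward.

Call:
play_rows(rows=[{"dp":[0,0,0],"turn":[0,0,0],"fingers":0.6},{"dp":[0,0,0],"turn":[0,0,0],"fingers":0.5},{"dp":[0,0,0],"turn":[0,0,0],"fingers":0.4},{"dp":[0,0,0],"turn":[0,0,0],"fingers":0.4},{"dp":[0,0,0],"turn":[0,0,0],"fingers":0.4}])

```text
clock: 8.08
eef_pos: [449.1, -151.4, 15.6]
tcp_rot: [-3.141, -0.0, 1.425]
contact_force: [0.4, 0.0, -0.2]
opening: 0.6
grasp_force: 0.0
```

Call:
play_rows(rows=[{"dp":[0,0,-0.2],"turn":[0,0,0],"fingers":0.4},{"dp":[0,0,-0.5],"turn":[0,0,0],"fingers":0.4},{"dp":[0,0,-0.9],"turn":[0,0,0],"fingers":0.4},{"dp":[0,0,-0.9],"turn":[0,0,0],"fingers":0.4},{"dp":[0,0,-0.9],"turn":[0,0,0],"fingers":0.4}])

```text
clock: 8.5
eef_pos: [448.5, -151.2, 153.5]
tcp_rot: [-3.141, -0.0, 1.425]
contact_force: [1.0, -1.1, 0.5]
opening: 0.6
grasp_force: 0.0
```

Call:
play_rows(rows=[{"dp":[0.8,0,0],"turn":[0,0,0],"fingers":0.4},{"dp":[0.9,0,0],"turn":[0,0,0],"fingers":0.4},{"dp":[0.9,0,0],"turn":[0,0,0],"fingers":0.4},{"dp":[0.9,0,0],"turn":[0,0,0],"fingers":0.4},{"dp":[0.9,0,0],"turn":[0,0,0],"fingers":0.4}])

```text
clock: 8.92
eef_pos: [474.6, 24.2, 152.5]
tcp_rot: [3.141, -0.0, 1.424]
contact_force: [1.1, -1.0, 0.3]
opening: 0.596
grasp_force: 0.0
```

Call:
play_rows(rows=[{"dp":[0.9,0,0],"turn":[0,0,0],"fingers":0.4},{"dp":[0.5,0,0],"turn":[0,0,0],"fingers":0.4},{"dp":[0,0,0],"turn":[0,0,0],"fingers":0.4},{"dp":[0,0,0],"turn":[0,0,0],"fingers":0.4}])

```text
clock: 9.25
eef_pos: [482.7, 79.0, 152.1]
tcp_rot: [3.141, 0.0, 1.428]
contact_force: [0.2, -0.2, -0.6]
opening: 0.598
grasp_force: 0.0
```

```bash
python3 - <<'E'
from rig import r
import cv2,numpy as np
a=r.grab_frame('scene')['pixels'];b=r.grab_frame('top')['pixels']
m=np.hstack([cv2.resize(i[y:y+120,x:x+133],(399,360),interpolation=cv2.INTER_NEAREST) for i,x,y in((a,235,210),(b,245,150))])
cv2.imwrite('pics/c6.png',m[:,:,::-1])
E
```

```text
(no output)
```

View pics/c6.png

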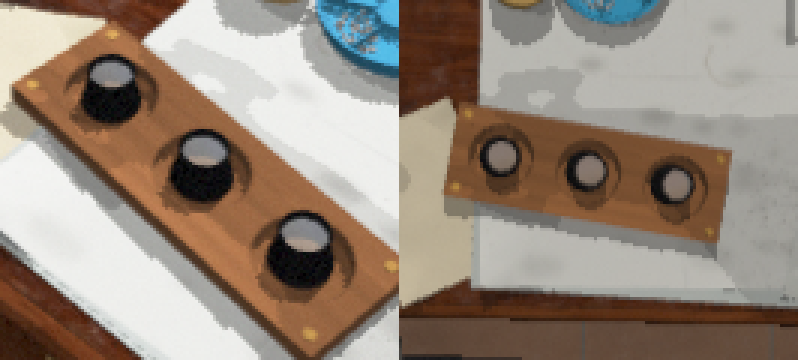

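All three loupes stand upright in their wells: scene (110,90), (202,165) and (301,250); top (501,156), (587,170) and (672,184). The arm is clear.

```bash
python3 -c "
from rig import r
print(r.sign_off())"
```

```text
the job is handed in; nothing more can be done
None
```

The loose loupe now stands upright in the stand's free middle well with the other two still in theirs; I handed the job in at about 9.4 s on the robot's clock, and sign-off returned no verdict.

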